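# Reload the cassette feeder and shut its hood

### The job

Reload the feeder: set the two blue-capped cassettes, caps up, on the sloped lane under the open hood (set them down, do not drop them) so that both slide down under the clear roof, the first to the stop and the second up against it. Then break the folding hood stay by pushing its red knee down, and lower the hood gently until it is fully shut. Leave the orange-capped cassette, the red parts bin and the screwdriver where they are.

Things in the scene. Friction and masses are not known exactly. Their poses are not given: they have to be found in the camera images.
- feeder: White bench-top cassette feeder, fixed to the bench, 175 mm deep, 460 mm long. Origin on the bench under the machine; its y axis points level along the machine towards its low end, x away from its operator side, z up. Its position and yaw vary.
- lane: The feeder's sloped lane. Origin on the floor of the lane, mid-width, at the face of the stop (low end). y runs along the lane DOWN the slope (18 degrees), x level across it away from the operator side, z square to the floor, up. The floor (z = 0) is three white low-friction strips (about 0.2): a cassette slides down by itself. Side guides 98 mm apart, 60 mm high; rear one solid out to x = 100.
- tunnel_mouth (a point): Middle of the lane floor where the tunnel begins, 130 mm up the lane from the stop. From here down to the stop a fixed clear roof covers the lane (underside 82 mm, top 86 mm above the floor), with room for two cassettes; nothing can be put in from above there.
- lane_top (a point): Middle of the lane floor at its upper end wall (80 mm high), 345 mm up the lane from the stop. Between here and tunnel_mouth (215 mm) the lane is open from above for loading while the hood is up.
- cassette_a: Cassette to load: white plastic block with blue cap and blue band, 90 mm (its x) by 60 mm (its y), body 62 mm high, 70 mm with its round flat cap (34 mm wide, off-centre in x); about 0.22 kg. Origin at the centre of the underside, z up. In the lane its 90 mm side lies across the lane (either way round); it is gripped across its 60 mm.
- cassette_b: The other cassette to load, the same as cassette_a. The order of the two does not matter.
- cassette_old: Bystander: the same cassette with an orange cap and band. Not to be loaded or moved.
- parts_bin: Bystander: red open parts bin, 100 x 150 x 60 mm, origin at the centre of the underside.
- driver: Bystander: screwdriver with red handle lying on the bench, 180 mm long.
- hood (a joint): Clear hood with white frame over the loading opening, hinged along its rear (line parallel to the lane's y at lane x = 85, z = 89 mm). 0 = fully open as it starts (leaning back, 100 degrees from shut), 1.745 = fully shut. Stiff damped hinge: once free, it stays put while near upright and sinks by itself only when more than half way down. The locked stay blocks closing.
- hood_edge (a point): Middle of the hood's free edge, 143 mm from the hinge. The hood is a panel 205 mm long along the lane and 7 mm thick, with a 28 mm lip on its inner side at this edge. Open, this edge is the top; the hood is drawn over towards the operator side by pushing on its back (outer) face near this edge, and then pressed down on that same face, now its upper one.
- hood_hinge (a point): Middle of the hood's hinge line, at lane x = 85, y = -238, z = 89 mm.
- stay (a joint): Knee angle of the folding stay that holds the hood open: two steel bars of 100 mm at the upper end of the hood. 0 = straight, locked just over centre (start); grows as the knee is pushed down, about 2.7 with the hood shut. It takes about 4 N at the knee, stays as left, and is well broken from 0.4 on. Pushing the knee down 25 to 30 mm leaves the hood close to upright.
- stay_knee (a point): Centre of the red knuckle at the knee of the stay, a cylinder 18 mm in diameter and 22 mm long, its axis along the lane; reached from above. Pushed down it swings on the lower bar about a pivot at lane x = -60, z = 72 mm, so it also moves a little towards the hinge.
Not all that is in view belongs to the job. Leave any green or turquoise look-alike of the cassette_a alone.

How it is judged (in metres and radians):
On the way, in this order (a step that is already met when the one before it is completed fails the run):
1. both cassettes rest in the lane under the clear roof, one at the stop and one against it (y of cassette_a in the frame of lane between -0.1 and -0.02 m and y of cassette_b in the frame of lane between -0.1 and -0.02 m and distance between each of cassette_a, cassette_b and lane below 0.105 m and linear speed of each of cassette_a, cassette_b below 0.02 m/s), for 0.2 s.
2. the stay is broken at its knee (value of joint stay above 0.25 rad), for 0.1 s.
At the end, for the whole second after the job is handed in: Both blue-capped cassettes stand caps up on the lane floor under the clear roof, at rest, pressed up to the stop and to each other (less than 10 mm of gaps in all), the hood is shut to within 0.04 rad, and nothing moves (all of step 1 and z of each of cassette_a, cassette_b in the frame of lane below 0.008 m and angle between the z axis of each of cassette_a, cassette_b and the z axis of lane, either way round below 0.12 rad and angle between each of cassette_a, cassette_b's own z axis and vertical below 0.5 rad and value of joint hood above 1.705 rad and velocity of joint hood below 0.05 rad/s); the robot touches nothing.
It fails at once if the orange-capped cassette is moved more than 20 mm (distance of cassette_old from where it was at the start of the episode above 0.02 m).
It fails at once if the parts bin is moved more than 20 mm (distance of parts_bin from where it was at the start of the episode above 0.02 m).
It fails at once if the screwdriver is moved more than 20 mm (distance of driver from where it was at the start of the episode above 0.02 m).
It fails at once if a cassette is dropped or thrown (over 1.3 m/s out of the fingers) ((linear speed of cassette_a above 1.3 m/s and contact force between the fingers and cassette_a below 0.3 N) or (linear speed of cassette_b above 1.3 m/s and contact force between the fingers and cassette_b below 0.3 N)).
It fails at once if the hood is slammed (faster than 1.5 rad/s over its last 0.15 rad) (value of joint hood above 1.6 rad and velocity of joint hood above 1.5 rad/s).
It also fails if it takes over 72 s, if anything falls off the work surface, if the arm or the gripper's body presses on something with over 40 N, if the wrist force passes 120 N, or if a joint passes its speed limit or range.

### The arm

A 6-joint arm with a two-finger parallel gripper is mounted at the origin on the work surface. World frame = base frame: x ahead of the robot, y to its left, z up, the work surface at z = 0. Lengths are in m, angles in degrees, forces in N, time in s.
With the tool pointing down it reaches from about 0.25 to 0.85 m from the base axis. Payload 12.5 kg.
Tool frame: the origin (TCP) lies on the mounting face of the last link; the fingertips stand 186 mm ahead of it and the grasp point (between the pads) lies 167 mm ahead of it; z points along the fingers, y is the line along which they close (so a half turn about z gives the same grasp; the last joint's range is limited). The gripper opens to 93 mm and grips with 3 to 60 N. Pads are 15 mm wide; open, the fingers measure 128 mm over their backs; the gripper's body (75 mm by 188 mm) begins 65 mm behind the grasp point.
Start: joints at [70.21, 20.094, 94.641, -0, 65.266, -4.847], TCP at [0.142, 0.531, 0.405] pointing down, gripper open.
Joint ranges: [-157.81, 157.81], [-45, 120.19], [0.68, 151.7], [-89.99, 269.99], [4.06, 180], [-164.3, 164.3]. Speed limits (degrees/s): [127.2, 127.2, 159.86, 180, 180, 180].

### API

Orientations are given as [roll, pitch, yaw] about the fixed x, y, z axes, in that order (R = Rz(yaw) Ry(pitch) Rx(roll)).
In Python, from cell import monitor, cams, job gives the robot as it stands. The module is installed in compiled form; this text tells all that it offers.
- The arm moves only by the tool send_rows, never from a script. Its argument "rows" is a list of rows, each a list of 2 entries, a list of its own where there are three numbers: the shift along the world's x, y, z each as a share of 30 cm, from -1 to 1, then the turn about the world's z as a share of 0.5 rad, from -1 to 1. A call has 1 to 12 rows; each row is the pose to reach, as a shift and turn from the pose commanded when the call began; what a row does not reach only later rows make up. A row lasts 1/12 s, in which the tool goes at most 41.7 mm and 7.16 degrees, less where a joint would pass 70% of its speed; a pose out of reach is approached as far as the arm can. A call with a number of a shift or a turn outside -1 to 1 is refused whole. A call with a gripper value outside its range is refused whole. "gripper" is the opening, from -1 (shut) to 1 (fully open), set as the call begins (left out, the last holds). The fingers move at their own pace and stop on an object; "force" is the grip in N (left out, the last holds). Time passes only in rows, so rows that repeat a pose let the fingers close. It gives the time, the measured TCP pose, the force, the opening and the grip force at its end, in the units of the state.
- monitor.observe(): the state, without advancing time (a new reading comes with each control period).
- cams.capture(name): name is "side" or "top" or "wrist"; returns (picture, depth): 480x640x3 uint8, red, green, blue; 480x640 float32, m along the optical axis (not along the pixel's ray), 0 where there is no reading.
- cams.camera_params(name): a dict with "mtx" (3x3 intrinsics, pixels), "origin" and "orientation" of the camera in the world; the wrist camera has in their place "hand_eye" (4x4, takes a point from camera to tool coordinates, whose origin is the TCP and whose axes are the flange's). Camera axes: x right, y down, z forward; pixel columns grow to the right and rows downward; lengths in m; the calibration is good to about 2 mm. A picture is of the moment at which its call begins: read the wrist's pose just before it. camera_params takes no time and is no camera call.
- job.job_done(): hands the job in; it is judged then, once.
The state is a dict: "t": time; "joint_pos": joint angles; "qvel": joint speeds; "effort": joint torques, N m; "tool_pos": TCP position; "eef_rot": TCP orientation; "contact_force": force on the tool from outside, world axes, zero at the start; "moment": the same for the moment, N m; "grip_width": finger opening in m; "finger_force": force on a finger pad.
Only numpy, scipy, OpenCV 4.12 (cv2) and the standard library are available. Lean on these libraries where they do the work, as an engineer would, in place of code of your own. Each camera call takes 0.05 s, during which the arm holds its last target. There are 200 camera calls.

## Working session

There is one attempt and no reset: what is moved stays moved. The work goes in short steps, Python scripts to look and compute and a tool call to move; the robot and the scene stay as the last step left them, time stands still between calls to the robot, and variables do not carry over. Pictures are saved under pics/ and viewed, at most 12 in all, crops included, and the job is handed in when it is done.

Besides the shell and the picture viewer there is one more tool, called after ">>>" by a JSON object that holds its "api" and its "payload", one argument or row to a line. send_rows: Moves the arm, as the interface text tells. Shift numbers are shares of 30 cm and turn numbers shares of 0.5 rad, none past 1 either way. Its arguments: {"type":"object","properties":{"rows":{"type":"array","items":{"type":"array"}},"gripper":{"type":"number"},"force":{"type":"number"}},"required":["rows"]}

```bash
mkdir -p pics; cat > h.py <<'E'
import numpy as np, cv2
from cell import monitor, cams, job
from scipy.spatial.transform import Rotation as R
def pose(s=None):
    s=s or monitor.observe(); T=np.eye(4); T[:3,:3]=R.from_euler('xyz',s['eef_rot'],degrees=True).as_matrix(); T[:3,3]=s['tool_pos']; return T
def grab(n):
    Tw=pose(); p=cams.camera_params(n); im,d=cams.capture(n)
    if n=='wrist': T=Tw@np.array(p['hand_eye'])
    else:
        T=np.eye(4); o=np.array(p['orientation'],float)
        T[:3,:3]=o if o.shape==(3,3) else R.from_euler('xyz',o,degrees=True).as_matrix(); T[:3,3]=p['origin']
    K=np.array(p['mtx'])
    v,u=np.mgrid[:480,:640]; P=np.stack([(u-K[0,2])/K[0,0]*d,(v-K[1,2])/K[1,1]*d,d],-1)@T[:3,:3].T+T[:3,3]
    P[d<=0]=np.nan
    return im,d,P,T,K
def save(n,im): cv2.imwrite('pics/'+n,cv2.cvtColor(im,cv2.COLOR_RGB2BGR))
E
python3 - <<'E'
from h import *
print(monitor.observe())
for n in('top','side','wrist'):
    im,d,P,T,K=grab(n); save(n+'0.png',im); np.savez('pics/'+n+'0.npz',im=im,P=P,T=T,K=K); print(n,T.round(3).tolist(),K.tolist(),cams.camera_params(n).get('orientation'))
E
```

```text
{'t': 0.0, 'joint_pos': array([ 7.02120833e+01,  2.01247934e+01,  9.46751584e+01, -2.39190374e-05,
        6.52652205e+01, -4.84391495e+00]), 'qvel': array([ 0.02624081,  0.00069164,  0.00450963, -0.03480241,  0.03930146,
       -0.00669468]), 'effort': array([ 2.72561974e-04, -4.97325397e+01, -2.85262889e+01,  6.98729558e-02,
        2.57179979e-02, -8.82421637e-05]), 'tool_pos': array([0.14173588, 0.53130183, 0.40420883]), 'eef_rot': array([-1.79935059e+02, -5.48160901e-03,  1.65056005e+02]), 'contact_force': array([-0.17328079,  0.27474772, -0.92342486]), 'moment': array([-0.04026567, -0.02654624,  0.00102146]), 'finger_force': 0.0, 'grip_width': 0.09270490283359877}
top [[-0.019, -0.988, 0.151, 0.36], [-0.999, 0.024, 0.031, -0.035], [-0.034, -0.15, -0.988, 1.014], [0.0, 0.0, 0.0, 1.0]] [[434.6407886241229, 0.0, 323.20728765584505], [0.0, 434.6407886241229, 245.2426991016383], [0.0, 0.0, 1.0]] [-171.36921414    1.96680746  -91.07783634]
side [[0.734, -0.468, 0.492, 0.001], [-0.68, -0.503, 0.534, -0.56], [-0.002, -0.726, -0.687, 0.873], [0.0, 0.0, 0.0, 1.0]] [[476.2506687787562, 0.0, 323.5062473861813], [0.0, 476.2506687787562, 245.2615248379422], [0.0, 0.0, 1.0]] [-1.33420666e+02  1.32167812e-01 -4.28103829e+01]
wrist [[0.258, 0.93, 0.262, 0.068], [0.966, -0.248, -0.072, 0.551], [-0.002, 0.272, -0.962, 0.385], [0.0, 0.0, 0.0, 1.0]] [[335.27700956590144, 0.0, 317.75405622321523], [0.0, 335.27700956590144, 234.0773756236106], [0.0, 0.0, 1.0]] None
```

View pics/top0.png

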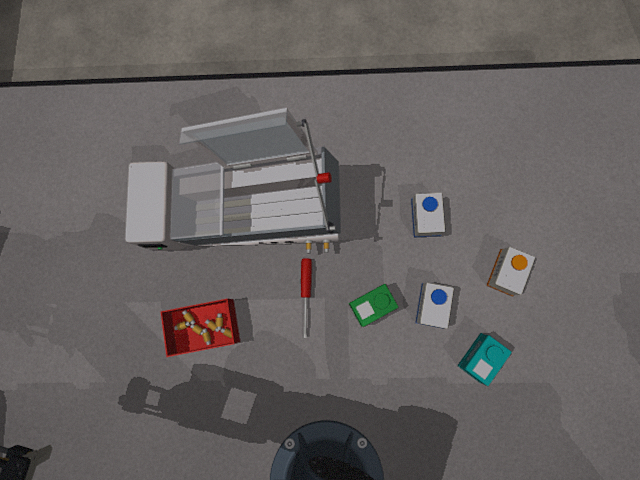

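View pics/side0.png

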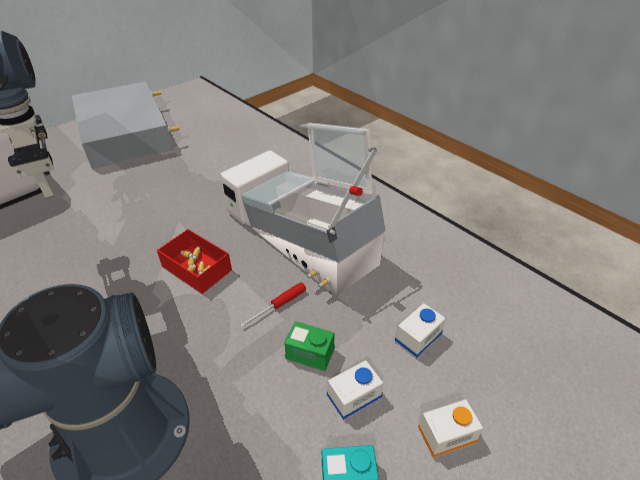

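```bash
cat > seg.py <<'E'
from h import *
def cas(n,im,P,zmin=.045):
    hsv=cv2.cvtColor(im,cv2.COLOR_RGB2HSV); out=[]
    for nm,lo,hi in(('blue',(105,150,60),(125,255,255)),('orange',(10,170,120),(22,255,255)),('red',(0,170,80),(5,255,255))):
        m=cv2.inRange(hsv,lo,hi); nn,l,st,c=cv2.connectedComponentsWithStats(m)
        for i in range(1,nn):
            if st[i,4]>40:
                q=P[l==i]; print(n,nm,c[i].round(1),st[i,4],np.nanmedian(q,0).round(4),'zmax',np.nanmax(q[:,2]).round(3))
E
python3 - <<'E'
from seg import *
for n in('top','side'):
    z=np.load(f'pics/{n}0.npz'); im,P=z['im'],z['P']; cas(n,im,P)
    # cassette tops
    m=((P[...,2]>.054)&(P[...,2]<.078)&(P[...,1]<-.1)).astype(np.uint8)
    m=cv2.morphologyEx(m,cv2.MORPH_OPEN,np.ones((3,3)))
    nn,l,st,c=cv2.connectedComponentsWithStats(m)
    for i in range(1,nn):
        if st[i,4]>200:
            q=P[l==i]; r=cv2.minAreaRect(q[:,:2].astype(np.float32)*1000); print(n,'box',c[i].round(0),st[i,4],np.round(r[0],1),np.round(r[1],1),round(r[2],1),np.median(q[:,2]).round(4))
    if n=='top':
        for u,v in[(290,200),(290,215),(290,225),(260,200),(260,218),(240,215),(200,210),(222,200),(222,230),(222,172),(285,165),(255,170),(140,180),(140,235),(325,155),(331,200),(336,232),(300,240),(260,243),(290,112),(185,135),(303,122),(325,178),(180,237)]: print(u,v,P[v,u].round(3))
E
```

```text
top blue [429.6 203.6] 158 [ 0.5911 -0.2426  0.0705] zmax 0.075
top blue [438.4 296.5] 174 [ 0.3881 -0.25    0.0701] zmax 0.076
top orange [519.1 262. ] 173 [ 0.4577 -0.4263  0.0705] zmax 0.075
top orange [214.7 323.6] 62 [0.3368 0.2448 0.0215] zmax 0.026
top red [322.6 177.5] 99 [ 0.593  -0.0136  0.2765] zmax 0.284
top red [305.2 277.1] 324 [0.4398 0.0388 0.0242] zmax 0.03
top red [202.9 327.8] 1603 [0.3216 0.2776 0.0037] zmax 0.064
top red [177.2 317. ] 106 [0.3541 0.3393 0.0034] zmax 0.015
top box [430. 213.] 1094 [ 573.9 -244. ] [91.1 60.6] 1.1 0.0626
top box [515. 270.] 1181 [ 441.2 -419.6] [60.7 90.6] 65.4 0.0627
top box [437. 305.] 1196 [ 369.5 -247.1] [60.4 90.1] 77.9 0.0628
top box [380. 303.] 752 [ 376.4 -120.3] [59.9 72. ] 27.2 0.0631
top box [488. 360.] 1296 [ 252.5 -347.9] [61.4 90.6] 51.8 0.0629
290 200 [0.599 0.063 0.105]
290 215 [0.568 0.064 0.098]
290 225 [0.544 0.064 0.106]
260 200 [0.607 0.132 0.083]
260 218 [0.567 0.133 0.078]
240 215 [0.577 0.18  0.068]
200 210 [0.575 0.249 0.135]
222 200 [0.591 0.198 0.153]
222 230 [0.528 0.197 0.153]
222 172 [0.651 0.2   0.152]
[... 610 characters left out ...]
e [353.5 406. ] 93 [ 0.3416 -0.2718  0.0141] zmax 0.021
side orange [461.9 415.6] 266 [ 0.4568 -0.4271  0.0702] zmax 0.074
side orange [442.1 444.8] 132 [ 0.4088 -0.4314  0.0135] zmax 0.02
side red [355.6 190.3] 85 [ 0.5911 -0.0191  0.2742] zmax 0.281
side red [194.7 260.2] 2468 [0.3331 0.2783 0.0316] zmax 0.064
side red [288.5 294.9] 354 [0.436  0.0323 0.023 ] zmax 0.031
side box [421. 323.] 1021 [ 573.2 -243.2] [92.5 60.6] 1.1 0.0624
side box [315. 342.] 762 [ 376.7 -120.7] [62. 71.] 27.3 0.0626
side box [355. 383.] 1384 [ 369.6 -246.8] [61.2 90.1] 78.0 0.0624
side box [452. 422.] 1675 [ 441.5 -419.4] [60.5 91.4] 65.2 0.0623
side box [349. 463.] 1789 [ 254.  -346.5] [59.  90.3] 50.3 0.0625
```

```bash
python3 - <<'E'
from h import *
im=cv2.imread('pics/top0.png'); cv2.imwrite('pics/c1.png',cv2.resize(im[90:260,115:345],None,fx=3.4,fy=3.4,interpolation=cv2.INTER_CUBIC))
E
```

```text
(no output)
```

View pics/c1.png

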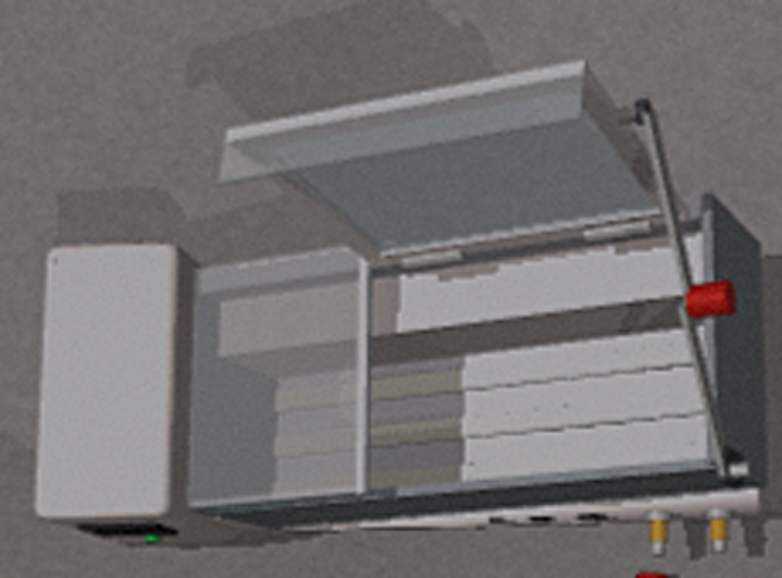

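```bash
python3 - <<'E'
from seg import *
z=np.load('pics/top0.npz'); im,P=z['im'],z['P']; 
def fitline(q,ax):  # y=a*x+b
    a=np.polyfit(q[:,ax],q[:,1-ax],1); r=q[:,1-ax]-np.polyval(a,q[:,ax]); k=abs(r)<.004; return np.polyfit(q[k,ax],q[k,1-ax],1),k.sum()
# floor
q=P[196:228,255:305].reshape(-1,3); A=np.c_[q[:,:2],np.ones(len(q))]
k=np.ones(len(q),bool)
for _ in range(6):
    c=np.linalg.lstsq(A[k],q[k,2],rcond=None)[0]; r=q[:,2]-A@c; k=abs(r)<.004
print('floor',c,k.sum(),len(q),'slope deg',np.degrees(np.arctan(np.hypot(*c[:2]))),'yaw',np.degrees(np.arctan2(c[0],-c[1])))
# height above floor plane, normal
n=np.array([-c[0],-c[1],1]); n/=np.linalg.norm(n); H=(P-np.array([0,0,c[2]]))@n
# guide tops at 60mm; roof bar
for nm,lo,hi,xr,yr in(('guide60',.056,.064,(.48,.70),(.0,.18)),):
    m=(H>lo)&(H<hi)&(P[...,0]>xr[0])&(P[...,0]<xr[1])&(P[...,1]>yr[0])&(P[...,1]<yr[1])
    for y in np.arange(0,.18,.02):
        s=m&(abs(P[...,1]-y)<.006); X=np.sort(P[s][:,0]); print(nm,round(y,2),len(X),X.round(3)[::max(1,len(X)//14)])
# bar columns: bright edge rows
for v in range(170,232,6):
    row=[(u,P[v,u,1].round(4),H[v,u].round(3),int(im[v,u].mean())) for u in range(218,227)]; print(v,P[v,222,0].round(3),row)
E
```

```text
** On entry to DLASCL parameter number  4 had an illegal value
 ** On entry to DLASCL parameter number  4 had an illegal valueTraceback (most recent call last):
  File "<stdin>", line 9, in <module>
    x, resids, rank, s = _umath_linalg.lstsq(a, b, rcond,
                         ~~~~~~~~~~~~~~~~~~~^^^^^^^^^^^^^
                                             signature=signature)
                                             ^^^^^^^^^^^^^^^^^^^^
    raise LinAlgError("SVD did not converge in Linear Least Squares")
numpy.linalg.LinAlgError: SVD did not converge in Linear Least Squares
```

```bash
python3 - <<'E'
from seg import *
z=np.load('pics/top0.npz'); im,P=z['im'],z['P']; 
q=P[196:228,255:305].reshape(-1,3); q=q[~np.isnan(q[:,2])]; A=np.c_[q[:,:2],np.ones(len(q))]
k=np.ones(len(q),bool)
for _ in range(6):
    c=np.linalg.lstsq(A[k],q[k,2],rcond=None)[0]; r=q[:,2]-A@c; k=abs(r)<.006
print('floor',c,k.sum(),len(q),'slope deg',np.degrees(np.arctan(np.hypot(*c[:2]))),'yaw',np.degrees(np.arctan2(c[0],-c[1])))
n=np.array([-c[0],-c[1],1]); n/=np.linalg.norm(n); H=(P-np.array([0,0,c[2]]))@n
np.save('pics/floor.npy',c)
for u in range(215,315,10):
    # across-lane profile: x,H
    print(u,[(v,P[v,u,0].round(3).item(),P[v,u,1].round(3).item(),(H[v,u]*1000).round(0).item()) for v in list(range(176,206,3))+list(range(222,246,2))])
for v in range(170,232,8):
    print(v,P[v,222,0].round(3),[(u,P[v,u,1].round(3).item(),(H[v,u]*1000).round(0).item(),int(im[v,u].mean())) for u in range(217,228)])
for v in (180,200,220): print('end',v,[(u,P[v,u,0].round(3).item(),P[v,u,1].round(3).item(),(H[v,u]*1000).round(0).item()) for u in range(316,340,2)])
E
```

```text
floor [ 0.00142736 -0.32484472  0.12271894] 1577 1597 slope deg 17.996276774721977 yaw 0.25175545702381724
215 [(176, 0.644, 0.215, 89.0), (179, 0.638, 0.216, 88.0), (182, 0.632, 0.216, 88.0), (185, 0.625, 0.215, 87.0), (188, 0.618, 0.215, 89.0), (191, 0.611, 0.214, 91.0), (194, 0.606, 0.215, 87.0), (197, 0.599, 0.215, 88.0), (200, 0.593, 0.215, 87.0), (203, 0.586, 0.214, 89.0), (222, 0.546, 0.213, 89.0), (224, 0.542, 0.214, 88.0), (226, 0.538, 0.214, 86.0), (228, 0.534, 0.214, 87.0), (230, 0.53, 0.214, 86.0), (232, 0.525, 0.214, 87.0), (234, 0.521, 0.213, 88.0), (236, 0.52, 0.217, 75.0), (238, 0.52, 0.224, 54.0), (240, 0.52, 0.231, 33.0), (242, 0.52, 0.239, 10.0), (244, 0.52, 0.247, -14.0)]
225 [(176, 0.651, 0.201, 62.0), (179, 0.644, 0.2, 64.0), (182, 0.637, 0.2, 64.0), (185, 0.631, 0.2, 63.0), (188, 0.625, 0.2, 61.0), (191, 0.623, 0.204, 47.0), (194, 0.624, 0.212, 22.0), (197, 0.623, 0.218, 3.0), (200, 0.618, 0.219, -3.0), (203, 0.609, 0.217, 3.0), (222, 0.566, 0.218, -0.0), (224, 0.561, 0.218, -1.0), (226, 0.557, 0.218, -2.0), (228, 0.553, 0.219, -6.0), (230, 0.547, 0.217, 0.0), 
[... 7456 characters left out ...]
(338, 0.631, -0.041, 0.0)]
end 200 [(316, 0.594, 0.006, -0.0), (318, 0.594, 0.002, -5.0), (320, 0.56, -0.007, 116.0), (322, 0.562, -0.01, 109.0), (324, 0.569, -0.013, 82.0), (326, 0.57, -0.017, 77.0), (328, 0.572, -0.02, 66.0), (330, 0.575, -0.024, 54.0), (332, 0.578, -0.028, 42.0), (334, 0.581, -0.032, 30.0), (336, 0.584, -0.036, 15.0), (338, 0.588, -0.04, 1.0)]
end 220 [(316, 0.549, 0.007, 4.0), (318, 0.55, 0.003, -2.0), (320, 0.549, -0.001, 1.0), (322, 0.549, -0.006, 1.0), (324, 0.53, -0.012, 83.0), (326, 0.528, -0.016, 91.0), (328, 0.533, -0.02, 68.0), (330, 0.535, -0.023, 55.0), (332, 0.538, -0.027, 42.0), (334, 0.54, -0.031, 31.0), (336, 0.542, -0.035, 19.0), (338, 0.545, -0.039, 5.0)]
```

>>> {"api": "send_rows", "payload": {
  "rows": [
    [[0.56, -1, 0], 0.56],
    [[0.56, -1, 0], 0.56],
    [[0.56, -1, 0], 0.56],
    [[0.56, -1, 0], 0.56],
    [[0.56, -1, 0], 0.56],
    [[0.56, -1, 0], 0.56],
    [[0.56, -1, 0], 0.56],
    [[0.56, -1, 0], 0.56],
    [[0.56, -1, 0], 0.56]
  ],
  "gripper": 0.7
}}

```text
t: 0.9
tool_pos: [0.311, 0.2281, 0.4048]
eef_rot: [-180.0, 0.0, -179.0]
contact_force: [-0.5, 0.3, -0.7]
grip_width: 0.0792
finger_force: 0.0
```

>>> {"api": "send_rows", "payload": {
  "rows": [
    [[0.5, -1, 0], 0],
    [[0.5, -1, 0], 0],
    [[0.5, -1, 0], 0],
    [[0.5, -1, 0], 0],
    [[0.5, -1, 0], 0],
    [[0.5, -1, 0], 0],
    [[0.5, -1, 0], 0],
    [[0.5, -1, 0], 0],
    [[0.5, -1, 0], 0]
  ]
}}

```text
t: 1.65
tool_pos: [0.4617, -0.0734, 0.4046]
eef_rot: [-179.9, 0.1, -179.1]
contact_force: [-0.2, 0.9, -0.6]
grip_width: 0.079
finger_force: 0.0
```

>>> {"api": "send_rows", "payload": {
  "rows": [
    [[0.38, -0.58, 0], 0],
    [[0.38, -0.58, 0], 0],
    [[0.38, -0.58, 0], 0],
    [[0.38, -0.58, 0], 0],
    [[0.38, -0.58, 0], 0],
    [[0.38, -0.58, 0], 0],
    [[0.38, -0.58, 0], 0],
    [[0.38, -0.58, 0], 0]
  ]
}}

```text
t: 2.32
tool_pos: [0.5735, -0.2421, 0.4042]
eef_rot: [180.0, -0.1, -178.9]
contact_force: [-0.4, 0.3, -0.2]
grip_width: 0.0789
finger_force: 0.0
```

>>> {"api": "send_rows", "payload": {
  "rows": [
    [[0, -0.005, -0.14], 0],
    [[0, -0.005, -0.28], 0],
    [[0, -0.005, -0.42], 0],
    [[0, -0.005, -0.54], 0],
    [[0, -0.005, -0.62], 0],
    [[0, -0.005, -0.657], 0],
    [[0, -0.005, -0.657], 0]
  ]
}}

```text
t: 2.9
tool_pos: [0.5731, -0.2428, 0.206]
eef_rot: [179.9, -0.2, -178.8]
contact_force: [-0.1, 0.1, 0.0]
grip_width: 0.079
finger_force: 0.0
```

>>> {"api": "send_rows", "payload": {
  "rows": [
    [[0, 0, 0], 0],
    [[0, 0, 0], 0],
    [[0, 0, 0], 0],
    [[0, 0, 0], 0],
    [[0, 0, 0], 0],
    [[0, 0, 0], 0]
  ],
  "gripper": 0.1,
  "force": 20
}}

```text
t: 3.4
tool_pos: [0.5742, -0.2441, 0.2095]
eef_rot: [-180.0, 0.1, -178.9]
contact_force: [-1.2, 2.4, 8.5]
grip_width: 0.0601
finger_force: 20.0
```

>>> {"api": "send_rows", "payload": {
  "rows": [
    [[0, 0, 0.1], 0],
    [[0, 0, 0.23], 0],
    [[0, 0, 0.36], 0],
    [[-0.05, 0, 0.49], 0],
    [[-0.16, 0.04, 0.6], 0],
    [[-0.28, 0.1, 0.65], 0],
    [[-0.39, 0.17, 0.65], 0],
    [[-0.48, 0.26, 0.65], 0],
    [[-0.55, 0.37, 0.65], 0],
    [[-0.59, 0.49, 0.65], 0],
    [[-0.6, 0.62, 0.65], 0],
    [[-0.6, 0.72, 0.65], 0]
  ]
}}

```text
t: 4.4
tool_pos: [0.3921, -0.0262, 0.4034]
eef_rot: [-180.0, 0.1, -178.9]
contact_force: [1.4, -0.0, -1.8]
grip_width: 0.0597
finger_force: 20.0
```

>>> {"api": "send_rows", "payload": {
  "rows": [
    [[0, 0.13, 0], 0.03],
    [[0, 0.26, 0], 0.03],
    [[0, 0.38, 0], 0.03],
    [[0, 0.46, 0], 0.03],
    [[0.02, 0.477, 0], 0.03],
    [[0.02, 0.477, 0], 0.03]
  ]
}}

```text
t: 4.9
tool_pos: [0.4001, 0.1161, 0.4031]
eef_rot: [180.0, 0.1, -177.9]
contact_force: [0.4, 0.2, -2.3]
grip_width: 0.0598
finger_force: 20.0
```

>>> {"api": "send_rows", "payload": {
  "rows": [
    [[0.1, 0, 0], -0.03],
    [[0.23, 0, 0], -0.065],
    [[0.36, 0, 0], -0.065],
    [[0.48, 0, 0], -0.065],
    [[0.56, 0, 0], -0.065],
    [[0.582, 0, 0], -0.065],
    [[0.582, 0, -0.1], -0.065],
    [[0.582, 0, -0.18], -0.065],
    [[0.582, 0, -0.23], -0.065],
    [[0.582, 0, -0.23], -0.065],
    [[0.582, 0, -0.23], -0.065]
  ]
}}

```text
t: 5.82
tool_pos: [0.5742, 0.114, 0.3338]
eef_rot: [-180.0, -0.1, -180.0]
contact_force: [0.6, 1.0, -2.5]
grip_width: 0.0598
finger_force: 20.0
```

```bash
python3 - <<'E'
from h import *
a=grab('top')[0]; b=grab('side')[0]
save('p1.png',np.hstack([cv2.resize(a[120:270,180:360],(400,333)),cv2.resize(b[130:280,220:400],(400,333))]))
print(monitor.observe()['tool_pos'])
E
```

```text
[0.57460229 0.11445393 0.33513751]
```

View pics/p1.png

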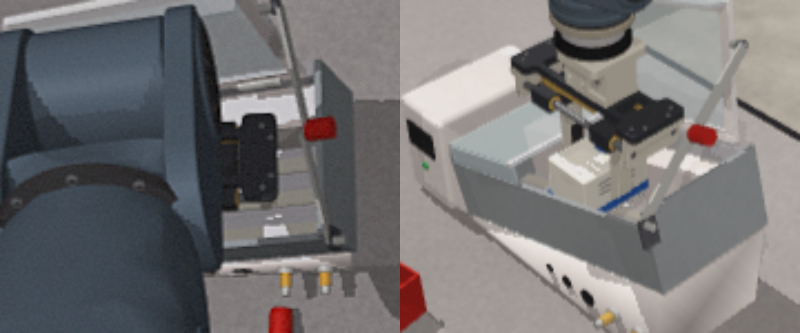

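The pictures show the cassette (side crop, about 590,185) between the guides, with the gripper body clear of the red knee (top crop, 320,128). I'll lower it to contact.

>>> {"api": "send_rows", "payload": {
  "rows": [
    [[0, 0, -0.04], 0],
    [[0, 0, -0.07], 0],
    [[0, 0, -0.09], 0],
    [[0, 0, -0.097], 0],
    [[0, 0, -0.097], 0]
  ]
}}

```text
t: 6.33
tool_pos: [0.5748, 0.1157, 0.3058]
eef_rot: [179.9, 0.2, -179.9]
contact_force: [-0.8, 6.8, 10.0]
grip_width: 0.0604
finger_force: 20.0
```

>>> {"api": "send_rows", "payload": {
  "rows": [
    [[0, 0, 0.004], 0],
    [[0, 0, 0.004], 0],
    [[0, 0, 0.004], 0],
    [[0, 0, 0.004], 0]
  ],
  "gripper": 0.45
}}

```text
t: 6.67
tool_pos: [0.5743, 0.115, 0.3054]
eef_rot: [-180.0, -0.0, -179.9]
contact_force: [0.7, 0.8, -0.5]
grip_width: 0.0675
finger_force: 0.4
```

>>> {"api": "send_rows", "payload": {
  "rows": [
    [[0, 0, 0], 0],
    [[0, 0, 0], 0],
    [[0, 0, 0], 0]
  ],
  "gripper": 0.75
}}

```text
t: 6.92
tool_pos: [0.5744, 0.1149, 0.3056]
eef_rot: [-180.0, -0.0, -179.9]
contact_force: [-0.1, 0.8, 0.2]
grip_width: 0.0802
finger_force: 0.4
```

>>> {"api": "send_rows", "payload": {
  "rows": [
    [[0, 0, 0.04], 0],
    [[0, 0, 0.1], 0],
    [[0, 0, 0.18], 0],
    [[0, 0, 0.26], 0],
    [[0, 0, 0.33], 0],
    [[0, 0, 0.33], 0],
    [[0, 0, 0.33], 0]
  ]
}}

```text
t: 7.5
tool_pos: [0.5744, 0.1149, 0.4063]
eef_rot: [180.0, 0.2, -179.9]
contact_force: [-1.1, 0.3, 0.0]
grip_width: 0.0813
finger_force: 0.0
```

```bash
python3 - <<'E'
from h import *
b=grab('side')[0]; a=grab('top')[0]
save('p2.png',np.hstack([cv2.resize(a[120:270,120:360],(400,250)),cv2.resize(b[130:280,210:390],(400,250))]))
from seg import cas
for n in('top','side'):
    im,d,P,T,K=grab(n); cas(n,im,P)
E
```

```text
top blue [438.4 296.5] 171 [ 0.3881 -0.2495  0.0703] zmax 0.076
top orange [518.9 262. ] 178 [ 0.4577 -0.4257  0.0703] zmax 0.075
top red [323.6 177.3] 89 [ 0.5933 -0.0155  0.2771] zmax 0.282
top red [305.3 277.3] 353 [0.4388 0.0387 0.024 ] zmax 0.029
side blue [363.1 375.3] 212 [ 0.3866 -0.2515  0.07  ] zmax 0.074
side blue [352.7 405.9] 97 [ 0.3403 -0.2706  0.0144] zmax 0.019
side orange [461.9 415.6] 265 [ 0.4573 -0.4268  0.07  ] zmax 0.073
side orange [442.1 444.8] 132 [ 0.4092 -0.4316  0.0137] zmax 0.02
side red [355.5 190.4] 82 [ 0.5908 -0.0196  0.2747] zmax 0.281
side red [194.7 260.2] 2463 [0.3329 0.2792 0.0315] zmax 0.064
side red [288.5 294.9] 354 [0.4365 0.0324 0.0227] zmax 0.031
```

View pics/p2.png

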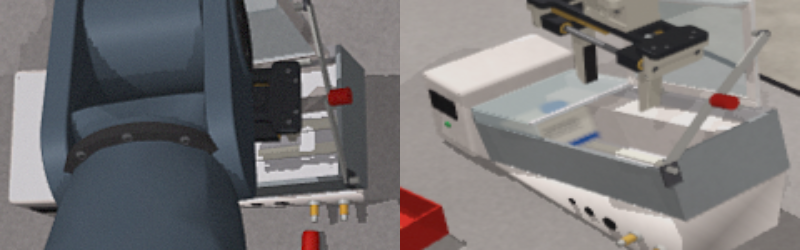

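>>> {"api": "send_rows", "payload": {
  "rows": [
    [[-0.13, 0, 0], 0],
    [[-0.26, 0, 0], 0],
    [[-0.39, 0, 0], 0],
    [[-0.51, -0.03, 0], 0],
    [[-0.59, -0.11, 0], 0],
    [[-0.64, -0.22, 0], -0.1],
    [[-0.68, -0.35, 0], -0.2],
    [[-0.683, -0.49, 0], -0.3],
    [[-0.683, -0.62, 0], -0.426],
    [[-0.683, -0.75, 0], -0.426],
    [[-0.683, -0.87, 0], -0.426],
    [[-0.683, -1, 0], -0.426]
  ],
  "gripper": 0.7
}}

```text
t: 8.7
tool_pos: [0.3688, -0.1867, 0.4043]
eef_rot: [180.0, -0.0, 167.9]
contact_force: [1.7, -0.1, 0.3]
grip_width: 0.079
finger_force: 0.0
```

>>> {"api": "send_rows", "payload": {
  "rows": [
    [[0, -0.12, 0], 0],
    [[0, -0.207, 0], 0],
    [[0, -0.207, 0], 0],
    [[0, -0.207, 0], 0]
  ]
}}

```text
t: 9.03
tool_pos: [0.3692, -0.2479, 0.4039]
eef_rot: [179.9, -0.1, 167.8]
contact_force: [-0.9, 0.3, -0.2]
grip_width: 0.0791
finger_force: 0.0
```

```bash
python3 - <<'E'
from seg import *
im,d,P,T,K=grab('side'); s=monitor.observe(); print(s['tool_pos'],s['eef_rot'])
hsv=cv2.cvtColor(im,cv2.COLOR_RGB2HSV)
m=cv2.inRange(hsv,(95,50,60),(125,255,255)); m[:, :220]=0; m[280:]=0; m[:,360:]=0;m[:150]=0
nn,l,st,c=cv2.connectedComponentsWithStats(m)
n=np.array([-.00143,.32484,1]); n/=np.linalg.norm(n)
for i in range(1,nn):
    if st[i,4]>25:
        r=T[:3,:3]@np.array([(c[i][0]-K[0,2])/K[0,0],(c[i][1]-K[1,2])/K[1,1],1])
        for h in(.070,.0):
            p0=np.array([0,0,.1227])+n*h; t=((p0-T[:3,3])@n)/(r@n); p=T[:3,3]+t*r
            print(c[i].round(1),st[i],h,p.round(3),'lane y',((p-n*h)[1]-.2937)/.951)
save('p3.png',cv2.resize(im[140:290,210:410],(800,600)))
E
```

```text
[ 0.36927714 -0.24696763  0.4040182 ] [ 1.79945560e+02 -8.57619611e-02  1.67840515e+02]
[299.9 194.2] [ 220  150  140  110 8401] 0.07 [0.615 0.194 0.134] lane y -0.12737975807008992
[299.9 194.2] [ 220  150  140  110 8401] 0.0 [0.706 0.306 0.024] lane y 0.013205800340722261
[298.1 159.5] [293 155  13   9  39] 0.07 [0.778 0.395 0.069] lane y 0.0837423952423131
[298.1 159.5] [293 155  13   9  39] 0.0 [ 0.893  0.537 -0.05 ] lane y 0.25571306060805227
```

View pics/p3.png

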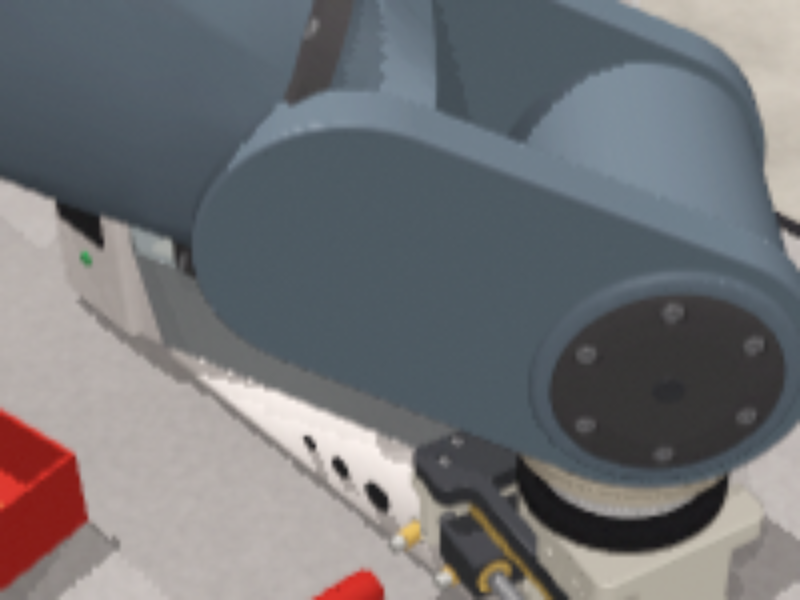

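The arm hides the feeder in the side view, so I'll check with the top camera and the earlier cap pixel, side (278,193).

```bash
python3 - <<'E'
from seg import *
n=np.array([-.00143,.32484,1]); n/=np.linalg.norm(n)
def ray(T,K,c,h=.07):
    r=T[:3,:3]@np.array([(c[0]-K[0,2])/K[0,0],(c[1]-K[1,2])/K[1,1],1])
    p0=np.array([0,0,.1227])+n*h; t=((p0-T[:3,3])@n)/(r@n); p=T[:3,3]+t*r
    return p.round(3),'lane y',(((p-n*h)[1]-.2937)/.951).round(4)
z=np.load('pics/side0.npz'); print('earlier',ray(z['T'],z['K'],(278,193)))
im,d,P,T,K=grab('top')
sub=im[150:250,165:345].astype(int); bl=(sub[...,2]-sub[...,0]); m=(bl>25).astype(np.uint8)
nn,l,st,c=cv2.connectedComponentsWithStats(m)
for i in range(1,nn):
    if st[i,4]>20: q=c[i]+[165,150]; print(q.round(1),st[i],ray(T,K,q))
E
```

```text
earlier (array([0.594, 0.259, 0.113]), 'lane y', np.float64(-0.0594))
[187.9 206.3] [ 17  49  13  15 152] (array([0.592, 0.286, 0.104]), 'lane y', np.float64(-0.0309))
[213.7 216.2] [48 49  3 35 65] (array([0.564, 0.223, 0.125]), 'lane y', np.float64(-0.0971))
```

>>> {"api": "send_rows", "payload": {
  "rows": [
    [[0, 0, -0.14], 0],
    [[0, 0, -0.28], 0],
    [[0, 0, -0.42], 0],
    [[0, 0, -0.54], 0],
    [[0, 0, -0.62], 0],
    [[0, 0, -0.657], 0],
    [[0, 0, -0.657], 0]
  ]
}}

```text
t: 9.72
tool_pos: [0.3691, -0.2455, 0.2056]
eef_rot: [179.9, -0.2, 168.0]
contact_force: [0.7, -0.1, -0.0]
grip_width: 0.0793
finger_force: 0.0
```

>>> {"api": "send_rows", "payload": {
  "rows": [
    [[0, 0, 0], 0],
    [[0, 0, 0], 0],
    [[0, 0, 0], 0],
    [[0, 0, 0], 0],
    [[0, 0, 0], 0],
    [[0, 0, 0], 0]
  ],
  "gripper": 0.1,
  "force": 20
}}

```text
t: 10.22
tool_pos: [0.3698, -0.2471, 0.2087]
eef_rot: [-180.0, 0.1, 167.9]
contact_force: [0.3, 3.4, 9.1]
grip_width: 0.0599
finger_force: 20.0
```

>>> {"api": "send_rows", "payload": {
  "rows": [
    [[0, 0, 0.1], 0],
    [[0, 0, 0.23], 0],
    [[0, 0, 0.36], 0],
    [[0.02, 0.05, 0.48], 0.05],
    [[0.04, 0.13, 0.57], 0.12],
    [[0.06, 0.24, 0.64], 0.2],
    [[0.08, 0.36, 0.65], 0.28],
    [[0.1, 0.49, 0.65], 0.36],
    [[0.1, 0.62, 0.65], 0.426],
    [[0.1, 0.75, 0.65], 0.426],
    [[0.1, 0.87, 0.65], 0.426],
    [[0.1, 0.98, 0.65], 0.426]
  ]
}}

```text
t: 11.22
tool_pos: [0.3986, 0.0489, 0.4032]
eef_rot: [180.0, 0.1, -179.9]
contact_force: [0.7, -0.3, -1.5]
grip_width: 0.0601
finger_force: 20.0
```

>>> {"api": "send_rows", "payload": {
  "rows": [
    [[0, 0.12, 0], 0],
    [[0, 0.2, 0], 0],
    [[0.02, 0.227, 0], 0],
    [[0.12, 0.227, 0], 0],
    [[0.24, 0.227, 0], 0],
    [[0.36, 0.227, 0], 0],
    [[0.48, 0.227, 0], 0],
    [[0.55, 0.227, 0], 0],
    [[0.583, 0.227, 0], 0],
    [[0.583, 0.227, 0], 0],
    [[0.583, 0.227, 0], 0]
  ]
}}

```text
t: 12.13
tool_pos: [0.5742, 0.1145, 0.4024]
eef_rot: [-180.0, -0.0, -179.9]
contact_force: [-0.2, -0.3, -2.3]
grip_width: 0.0598
finger_force: 20.0
```

>>> {"api": "send_rows", "payload": {
  "rows": [
    [[0, 0, -0.08], 0],
    [[0, 0, -0.16], 0],
    [[0, 0, -0.23], 0],
    [[0, 0, -0.27], 0],
    [[0, 0, -0.3], 0],
    [[0, 0, -0.32], 0],
    [[0, 0, -0.33], 0],
    [[0, 0, -0.33], 0]
  ]
}}

```text
t: 12.8
tool_pos: [0.575, 0.1156, 0.3059]
eef_rot: [179.9, 0.2, -179.9]
contact_force: [-0.7, 4.9, 6.0]
grip_width: 0.0599
finger_force: 20.0
```

>>> {"api": "send_rows", "payload": {
  "rows": [
    [[0, 0, 0.004], 0],
    [[0, 0, 0.004], 0],
    [[0, 0, 0.004], 0],
    [[0, 0, 0.004], 0]
  ],
  "gripper": 0.45
}}

```text
t: 13.13
tool_pos: [0.5744, 0.115, 0.3051]
eef_rot: [180.0, 0.0, -179.9]
contact_force: [0.5, 1.3, 0.6]
grip_width: 0.0674
finger_force: 0.5
```

>>> {"api": "send_rows", "payload": {
  "rows": [
    [[0, 0, 0], 0],
    [[0, 0, 0], 0],
    [[0, 0, 0], 0]
  ],
  "gripper": 0.75
}}

```text
t: 13.38
tool_pos: [0.5744, 0.1149, 0.3047]
eef_rot: [-180.0, -0.0, -179.9]
contact_force: [-0.4, 0.7, -0.7]
grip_width: 0.08
finger_force: 0.3
```

>>> {"api": "send_rows", "payload": {
  "rows": [
    [[0, 0, 0.04], 0],
    [[0, 0, 0.1], 0],
    [[0, 0, 0.18], 0],
    [[0, 0, 0.26], 0],
    [[0, 0, 0.33], 0],
    [[0, 0, 0.33], 0],
    [[0, 0, 0.33], 0]
  ]
}}

```text
t: 13.97
tool_pos: [0.5744, 0.1149, 0.4053]
eef_rot: [180.0, 0.1, -179.9]
contact_force: [-0.3, -0.2, -0.7]
grip_width: 0.0814
finger_force: 0.0
```

>>> {"api": "send_rows", "payload": {
  "rows": [
    [[-0.13, 0, 0], 0],
    [[-0.26, 0, 0], 0],
    [[-0.39, 0, 0], 0],
    [[-0.51, -0.05, 0], 0],
    [[-0.6, -0.13, 0], 0],
    [[-0.65, -0.25, 0], 0],
    [[-0.67, -0.38, 0], 0],
    [[-0.67, -0.5, 0], 0],
    [[-0.67, -0.5, 0], 0]
  ],
  "gripper": -1
}}

```text
t: 14.72
tool_pos: [0.3727, -0.0391, 0.4034]
eef_rot: [-179.9, -0.0, 179.8]
contact_force: [0.3, -0.1, -0.4]
grip_width: 0.0262
finger_force: 0.0
```

```bash
cat > lane.py <<'E'
from seg import *
n=np.array([-.00143,.32484,1]); n/=np.linalg.norm(n)
def ray(T,K,c,h=.07):
    r=T[:3,:3]@np.array([(c[0]-K[0,2])/K[0,0],(c[1]-K[1,2])/K[1,1],1])
    p0=np.array([0,0,.1227])+n*h; t=((p0-T[:3,3])@n)/(r@n); p=T[:3,3]+t*r
    return p.round(3),'lane y',(((p-n*h)[1]-.2937)/.951).round(4)
def caps(im,T,K):
    sub=im[150:250,165:345].astype(int); m=((sub[...,2]-sub[...,0])>25).astype(np.uint8)
    nn,l,st,c=cv2.connectedComponentsWithStats(m)
    for i in range(1,nn):
        if st[i,4]>20: q=c[i]+[165,150]; print(q.round(1),st[i],ray(T,K,q))
E
python3 - <<'E'
from lane import *
im,d,P,T,K=grab('top'); caps(im,T,K); save('p4.png',cv2.resize(im[90:260,115:345],None,fx=3,fy=3)); print(monitor.observe()['tool_pos'])
E
```

```text
[237.  212.6] [ 71  45   3  37 101] (array([0.566, 0.17 , 0.142]), 'lane y', np.float64(-0.1533))
[211.2 203.2] [ 40  46  14  15 158] (array([0.592, 0.23 , 0.123]), 'lane y', np.float64(-0.0901))
[187.7 206.1] [ 17  49  13  15 152] (array([0.592, 0.286, 0.104]), 'lane y', np.float64(-0.0305))
[ 0.37292698 -0.03719855  0.40331401]
```

View pics/p4.png

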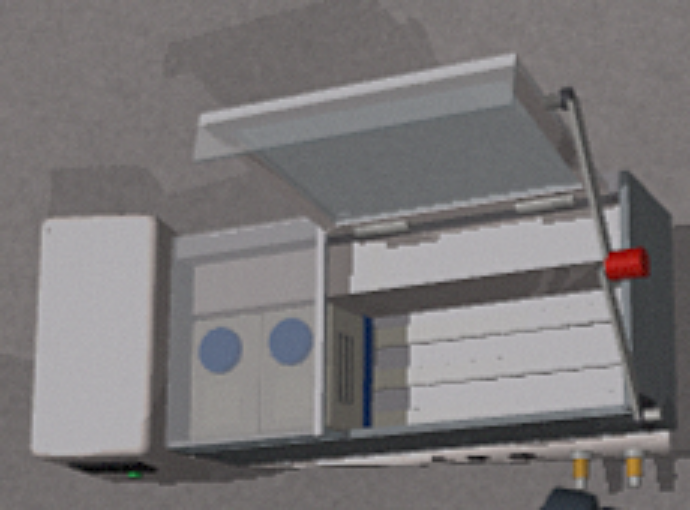

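Both cassettes are seated: the caps in the crop at (220,350) and (291,342) give lane y of -0.030 and -0.090. Next is the knee. I'll push it with one finger of the open gripper so the gripper body stays clear of the hood lip.

>>> {"api": "send_rows", "payload": {
  "rows": [
    [[0.0, -0.03, 0.1], 0],
    [[0.0, -0.1, 0.2], 0],
    [[0.06, -0.117, 0.3], 0],
    [[0.18, -0.117, 0.3], 0],
    [[0.3, -0.117, 0.3], 0],
    [[0.42, -0.117, 0.3], 0],
    [[0.54, -0.117, 0.3], 0],
    [[0.64, -0.117, 0.3], 0],
    [[0.71, -0.117, 0.3], 0],
    [[0.735, -0.117, 0.3], 0],
    [[0.735, -0.117, 0.3], 0]
  ],
  "gripper": 1
}}

```text
t: 15.68
tool_pos: [0.5949, -0.069, 0.4922]
eef_rot: [180.0, -0.1, -179.8]
contact_force: [0.7, -0.3, -0.0]
grip_width: 0.0898
finger_force: 0.0
```

```bash
python3 - <<'E'
from lane import *
s=monitor.observe(); print(s['tool_pos'],s['eef_rot'],s['grip_width'])
a=grab('top'); b=grab('side'); cas('side',b[0],b[2]); cas('top',a[0],a[2])
save('p5.png',np.hstack([cv2.resize(a[0][120:240,230:390],(400,300)),cv2.resize(b[0][110:260,280:480],(400,300))]))
E
```

```text
[ 0.59491564 -0.06896116  0.49223541] [ 1.79966623e+02 -1.34095700e-01 -1.79825979e+02] 0.08978694304631735
side orange [461.9 415.6] 265 [ 0.4568 -0.4269  0.0701] zmax 0.075
side orange [441.7 444.6] 135 [ 0.4081 -0.4308  0.0137] zmax 0.02
side red [355.6 190.3] 85 [ 0.5921 -0.02    0.2744] zmax 0.282
side red [194.7 260.2] 2464 [0.333  0.2786 0.0317] zmax 0.064
side red [288.5 295. ] 353 [0.4359 0.0324 0.0227] zmax 0.03
top blue [237.  214.7] 64 [0.5719 0.1838 0.0808] zmax 0.088
top orange [518.9 262. ] 178 [ 0.4576 -0.4258  0.0704] zmax 0.076
top orange [214.9 323.5] 73 [0.3388 0.2438 0.0213] zmax 0.027
top red [201.9 327.6] 1680 [0.3222 0.2791 0.0037] zmax 0.064
top red [176.7 317. ] 117 [0.3541 0.3406 0.0036] zmax 0.016
```

View pics/p5.png

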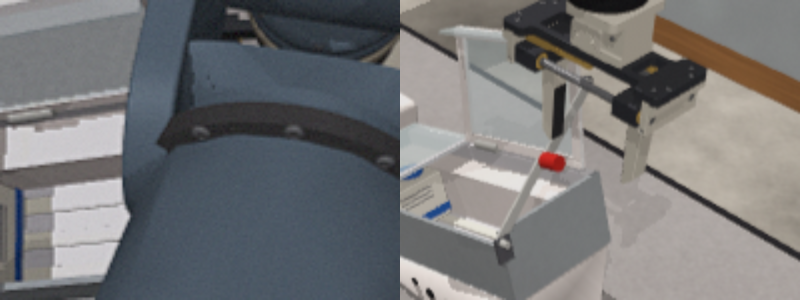

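>>> {"api": "send_rows", "payload": {
  "rows": [
    [[0, -0.012, -0.04], 0],
    [[0, -0.012, -0.08], 0],
    [[0.002, -0.012, -0.1], 0],
    [[0.01, -0.012, -0.115], 0],
    [[0.018, -0.012, -0.13], 0],
    [[0.026, -0.012, -0.145], 0],
    [[0.033, -0.012, -0.16], 0],
    [[0.038, -0.012, -0.172], 0],
    [[0.042, -0.012, -0.183], 0],
    [[0.042, -0.012, -0.183], 0]
  ]
}}

```text
t: 16.62
tool_pos: [0.6061, -0.0737, 0.4399]
eef_rot: [-180.0, 0.1, -179.9]
contact_force: [1.9, -0.2, 2.4]
grip_width: 0.0928
finger_force: 1.3
```

```bash
python3 - <<'E'
from lane import *
s=monitor.observe(); print(s['tool_pos'],s['contact_force'])
b=grab('side'); cas('side',b[0][:230],b[2][:230])
save('p6.png',cv2.resize(b[0][110:260,280:480],(600,450)))
E
```

```text
[ 0.60605296 -0.07369971  0.43991548] [ 1.92203817 -0.17519079  2.41006192]
side red [363.4 199.7] 66 [ 0.6055 -0.0305  0.2473] zmax 0.256
```

View pics/p6.png

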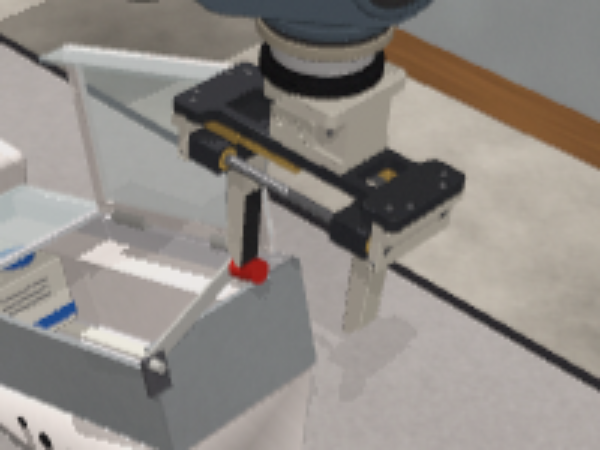

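The knee is down about 26 mm (crop 248,270), so the stay is broken and the hood is near upright. Next I'll go up and over, behind the hood.

>>> {"api": "send_rows", "payload": {
  "rows": [
    [[-0.01, -0.02, 0.08], 0],
    [[-0.01, -0.02, 0.2], 0],
    [[-0.01, -0.02, 0.33], 0],
    [[0.03, 0.02, 0.44], 0],
    [[0.12, 0.1, 0.48], 0],
    [[0.22, 0.2, 0.48], 0],
    [[0.3, 0.3, 0.48], 0],
    [[0.38, 0.4, 0.48], 0],
    [[0.4, 0.52, 0.48], 0],
    [[0.4, 0.64, 0.48], 0],
    [[0.4, 0.68, 0.48], 0],
    [[0.4, 0.68, 0.48], 0]
  ],
  "gripper": -1
}}

```text
t: 17.67
tool_pos: [0.7259, 0.1334, 0.5827]
eef_rot: [180.0, -0.1, -179.7]
contact_force: [0.2, -0.7, 0.4]
grip_width: 0.0175
finger_force: 0.0
```

```bash
python3 - <<'E'
from lane import *
s=monitor.observe(); print(s['tool_pos'],s['eef_rot'],s['grip_width'])
b=grab('side'); a=grab('top'); P=b[2]
cas('side',b[0][:230],b[2][:230])
m=(P[...,0]>.5)&(P[...,0]<.71)&(P[...,2]>.27)&(P[...,2]<.37)&(P[...,1]<.26)&(P[...,1]>.0)
for y in np.arange(.02,.25,.03):
    q=P[m&(abs(P[...,1]-y)<.006)]
    if len(q): i=np.argsort(-q[:,2])[:6]; print(round(y,2),len(q),q[i].mean(0).round(3),q[:,0].min().round(3),q[:,0].max().round(3))
E
```

```text
[0.7258522  0.13337235 0.58270289] [ 1.79985948e+02 -5.94688539e-02 -1.79694166e+02] 0.01749392477837968
side red [362.5 199.1] 84 [ 0.6054 -0.0274  0.2482] zmax 0.256
0.02 36 [0.661 0.016 0.325] 0.655 0.667
0.05 148 [0.649 0.046 0.356] 0.635 0.667
0.08 117 [0.647 0.076 0.346] 0.636 0.667
0.11 98 [0.65  0.106 0.336] 0.635 0.667
0.14 74 [0.647 0.137 0.326] 0.634 0.669
0.17 59 [0.65  0.165 0.317] 0.634 0.667
0.2 43 [0.648 0.197 0.306] 0.634 0.667
0.23 29 [0.644 0.227 0.297] 0.634 0.667
```

>>> {"api": "send_rows", "payload": {
  "rows": [
    [[0, 0, -0.12], 0],
    [[0, 0, -0.23], 0],
    [[0, 0, -0.31], 0],
    [[0, 0, -0.335], 0],
    [[-0.05, 0, -0.335], 0],
    [[-0.1, 0, -0.335], 0],
    [[-0.13, 0, -0.335], 0],
    [[-0.13, 0, -0.335], 0]
  ]
}}

```text
t: 18.43
tool_pos: [0.6865, 0.129, 0.4848]
eef_rot: [180.0, 0.1, -180.0]
contact_force: [0.9, 0.6, 0.4]
grip_width: 0.0004
finger_force: 0.0
```

>>> {"api": "send_rows", "payload": {
  "rows": [
    [[-0.03, 0, 0], 0],
    [[-0.06, 0, 0], 0],
    [[-0.09, 0, 0], 0],
    [[-0.12, 0, -0.003], 0],
    [[-0.15, 0, -0.01], 0],
    [[-0.18, 0, -0.02], 0],
    [[-0.21, 0, -0.033], 0],
    [[-0.24, 0, -0.046], 0],
    [[-0.27, 0, -0.063], 0],
    [[-0.297, 0, -0.083], 0],
    [[-0.297, 0, -0.083], 0]
  ]
}}

```text
t: 19.35
tool_pos: [0.5981, 0.1295, 0.458]
eef_rot: [-180.0, 0.0, -180.0]
contact_force: [-0.1, -0.9, 0.3]
grip_width: 0.0008
finger_force: 0.0
```

```bash
python3 - <<'E'
from lane import *
s=monitor.observe(); print(s['tool_pos'],s['contact_force'])
a=grab('top');b=grab('side')
save('p7.png',np.hstack([cv2.resize(a[0][120:270,150:350],(400,300)),cv2.resize(b[0][110:260,210:410],(400,300))]))
E
```

```text
[0.59811632 0.12947478 0.45798596] [-0.11401617 -0.9093624   0.27201545]
```

View pics/p7.png

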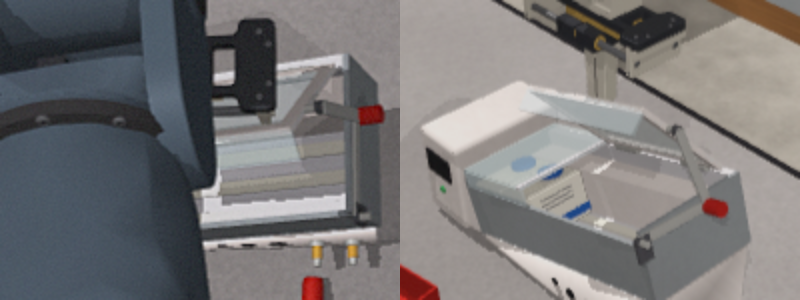

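The hood is tilted about 45° with the finger (side crop 600,75) behind it. I'll keep following the arc.

>>> {"api": "send_rows", "payload": {
  "rows": [
    [[-0.025, 0, -0.022], 0],
    [[-0.05, 0, -0.048], 0],
    [[-0.073, 0, -0.078], 0],
    [[-0.092, 0, -0.108], 0],
    [[-0.108, 0, -0.138], 0],
    [[-0.123, 0, -0.17], 0],
    [[-0.133, 0, -0.2], 0],
    [[-0.14, 0, -0.225], 0],
    [[-0.14, 0, -0.225], 0],
    [[-0.14, 0, -0.225], 0],
    [[-0.14, 0, -0.225], 0]
  ]
}}

```text
t: 20.37
tool_pos: [0.5567, 0.1303, 0.3903]
eef_rot: [180.0, 0.0, -179.9]
contact_force: [-0.2, -0.1, -0.1]
grip_width: 0.0005
finger_force: 0.0
```

>>> {"api": "send_rows", "payload": {
  "rows": [
    [[-0.003, 0, -0.01], 0],
    [[-0.006, 0, -0.02], 0],
    [[-0.006, 0, -0.03], 0],
    [[-0.006, 0, -0.04], 0],
    [[-0.006, 0, -0.045], 0],
    [[-0.006, 0, -0.045], 0]
  ]
}}

```text
t: 20.87
tool_pos: [0.5546, 0.1303, 0.3761]
eef_rot: [-180.0, -0.0, -179.9]
contact_force: [0.3, -0.9, 0.1]
grip_width: 0.0008
finger_force: 0.0
```

>>> {"api": "send_rows", "payload": {
  "rows": [
    [[0, 0, -0.01], 0],
    [[0, 0, -0.02], 0],
    [[0, 0, -0.027], 0],
    [[0, 0, -0.027], 0]
  ]
}}

```text
t: 21.2
tool_pos: [0.5545, 0.1303, 0.3679]
eef_rot: [-180.0, -0.0, -179.9]
contact_force: [-0.0, -0.4, -0.0]
grip_width: 0.0006
finger_force: 0.0
```

```bash
python3 - <<'E'
from lane import *
b=grab('side'); P=b[2]; n_=n; H=(P-np.array([0,0,.1227]))@n
m=(P[...,0]>.50)&(P[...,0]<.66)&(P[...,1]>0)&(P[...,1]<.19)&(H>.05)&(H<.2)
for x in np.arange(.52,.66,.02):
    q=H[m&(abs(P[...,0]-x)<.005)]; print(x.round(2),len(q),np.percentile(q,[10,50,90]).round(3) if len(q) else '')
E
```

```text
0.52 1189 [0.057 0.086 0.188]
0.54 376 [0.093 0.12  0.189]
0.56 262 [0.093 0.096 0.193]
0.58 213 [0.093 0.095 0.192]
0.6 121 [0.092 0.093 0.095]
0.62 121 [0.092 0.093 0.095]
0.64 111 [0.064 0.094 0.095]
0.66 63 [0.093 0.095 0.096]
```

>>> {"api": "send_rows", "payload": {
  "rows": [
    [[0, 0, -0.006], 0],
    [[0, 0, -0.012], 0],
    [[0, 0, -0.018], 0],
    [[0, 0, -0.018], 0]
  ]
}}

```text
t: 21.58
tool_pos: [0.5547, 0.1303, 0.3663]
eef_rot: [180.0, 0.1, -179.9]
contact_force: [-10.4, -2.6, 29.0]
grip_width: 0.0005
finger_force: 13.6
```

>>> {"api": "send_rows", "payload": {
  "rows": [
    [[0, 0, 0.03], 0],
    [[0, 0, 0.1], 0],
    [[0, 0, 0.22], 0],
    [[0, 0, 0.35], 0],
    [[-0.12, 0, 0.4], 0],
    [[-0.25, 0, 0.4], 0],
    [[-0.38, -0.05, 0.4], 0],
    [[-0.5, -0.15, 0.4], 0],
    [[-0.58, -0.28, 0.4], 0],
    [[-0.6, -0.42, 0.4], 0],
    [[-0.6, -0.5, 0.4], 0],
    [[-0.6, -0.5, 0.4], 0]
  ]
}}

```text
t: 22.58
tool_pos: [0.3737, -0.0234, 0.4835]
eef_rot: [-179.9, 0.1, 179.9]
contact_force: [-0.8, -0.4, -0.2]
grip_width: 0.0008
finger_force: 0.0
```

```bash
python3 - <<'E'
from lane import *
a=grab('top'); P=a[2]; H=(P-np.array([0,0,.1227]))@n
m=(P[...,1]>.03)&(P[...,1]<.17)&(H>.05)&(H<.2)
for x in np.arange(.53,.66,.02):
    q=H[m&(abs(P[...,0]-x)<.005)]; print(x.round(2),len(q),np.percentile(q,[10,50,90]).round(3) if len(q) else '')
caps(a[0],a[3],a[4]); cas('top',a[0],P); save('p8.png',cv2.resize(a[0][90:260,115:345],None,fx=3,fy=3)); print(monitor.observe()['contact_force'])
E
```

```text
0.53 329 [0.092 0.094 0.096]
0.55 331 [0.091 0.093 0.095]
0.57 335 [0.091 0.093 0.095]
0.59 323 [0.091 0.093 0.095]
0.61 330 [0.091 0.093 0.095]
0.63 332 [0.091 0.093 0.095]
0.65 332 [0.092 0.094 0.096]
[211.3 203.2] [ 40  46  14  15 165] (array([0.592, 0.229, 0.123]), 'lane y', np.float64(-0.0905))
[237.  212.1] [71 46  3 31 51] (array([0.567, 0.169, 0.142]), 'lane y', np.float64(-0.1534))
[187.8 206.2] [ 17  49  13  15 150] (array([0.592, 0.286, 0.104]), 'lane y', np.float64(-0.0306))
top orange [519.1 262. ] 173 [ 0.4576 -0.4261  0.0704] zmax 0.075
top orange [214.5 323.8] 71 [0.3367 0.246  0.0211] zmax 0.026
top orange [196.5 329.8] 41 [0.3243 0.2867 0.0209] zmax 0.025
top red [346.9 207.3] 64 [ 0.5706 -0.0579  0.1418] zmax 0.148
top red [207.5 313.4] 803 [0.3638 0.2645 0.0039] zmax 0.064
top red [177.1 317.3] 101 [0.3538 0.3404 0.0031] zmax 0.012
top red [198.  340.8] 873 [0.2988 0.2962 0.0035] zmax 0.063
[-0.0872216   0.38215646 -0.20533483]
```

View pics/p8.png

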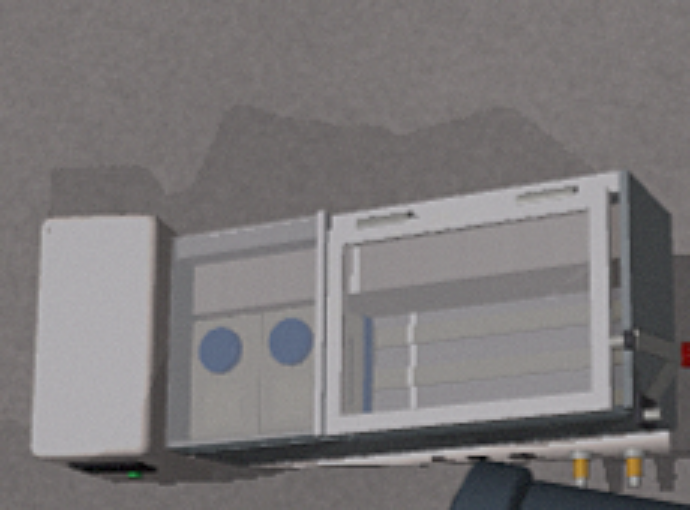

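The hood lies flat and parallel to the lane, and both caps are under the roof at (220,350) and (291,342). Handing in.

```bash
python3 -c "
from h import *
print(job.job_done())"
```

```text
the job is handed in; nothing more can be done
None
```

The feeder is reloaded and the job is handed in at about 23 s: both blue-capped cassettes sit under the clear roof against the stop, the stay is broken, and the hood is shut; the hand-in reported no verdict.

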